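# Free the unmarked clamp and gauge the arbor

## Task

The slide carrying the arbor is locked by the clamp lever, whose thread may be left-hand or right-hand: nothing shows which, so try it gently both ways and never force it against its tight side. Swing it loose as far as it will go, push the slide to the right by its thumb post fully home against the end stop, then swing the lever back to tight so that the lock tongue enters the second notch. Last, press the dial gauge head fully down so that its sprung plunger rests on the arbor; leave the oil bottle, the black pot and the flat tin where they stand.

Things in the scene. Friction and masses are not known exactly. Their poses are not given: they have to be found in the camera images.
- stand: Fixed green bed, 157 mm (x) x 270 (y) x 12, origin on the bench; own x points to the robot, own y to the robot's right. The slide runs on the bed along own y between low rails. Own frame, mm: upright clamp axis at x -68, y 0 over a green housing x -106 to -38, y +-40, 49 high; the slide's end stop at y 121; gauge column (dia 14, 152 high) at x 38, y 122.
- lever (a joint): Clamp lever on the upright clamp axis, rad, counter-clockwise from above positive, range -1.6 to 1.6. Starts tight at 0, arm along the stand's own -x (away from the robot). It loosens to + or to -, drawn anew each time and not visible; the other way it gives under 0.15 rad at a gentle push and is solid. Loosening meets only friction, about 3 N at the post, and the lever stays where left.
- lever_post (a point): Centre of the top of the upright black post (dia 14 mm, 52 mm tall, top 116.5 mm above the bench) at the end of the lever, 65 mm from the clamp axis. The lever arm (11 mm thick, centre 62.5 mm above the bench) runs from the axis to it. It can be pushed from either side or pinched.
- lock_tongue (a joint): Height of the brass lock tongue in m: 0 level, in a notch of the slide's front flange. The lever screws it up (+) or down (-) by 0.008 per rad; 6.5 mm or more up or down, at 0.85 rad of lever, it is clear of the flange and the slide is free.
- slide: Loose aluminium slide, 180 mm (y) x 60 (x) x 20, 0.4 kg, origin under its centre, own axes as the stand's. Carries a steel arbor (dia 18, 110 long along y, top 43 above the underside) and the thumb post. Its origin starts at stand y about -30 mm; home against the right-hand stop it is at +31. Two 14 mm notches in its front flange take the 8 mm lock tongue at those places, 3 mm spare each way.
- thumb_post (a point): Centre of the top of the upright black thumb post on the slide (dia 16 mm, 58 mm tall, top 90 mm above the bench), at slide x 8, y -75 mm. Push it toward the stand's own +y.
- gauge_head (a joint): How far the dial gauge head is lowered on its column, m: 0 up, 0.024 fully down on its stop. Friction of about 5 N holds it where it is left.
- gauge_cap (a point): Centre of the top of the round red press cap (dia 28 mm) on the gauge head; 160 mm above the bench when up. Press it straight down.
- plunger (a joint): Compression of the sprung plunger under the gauge head, m: 0 free, at most 0.010; about 0.006 with the head fully down on the arbor (about 2 N).
- oil_bottle: Bystander: yellow dropper bottle with red cap, dia 40, 114 mm tall, origin under its centre.
- black_pot: Bystander: black screw-top pot, dia 41, 44 mm tall, origin under its centre.
- flat_tin: Bystander: round flat tin, dia 49, 18 mm tall, origin under its centre.

How it is judged:
On the way, in this order (a step that is already met when the one before it is completed fails the run):
1. the lever is loosened: turned at least 1.2 rad its free way, the slide still in place ((value of joint lever above 1.2 rad or value of joint lever below -1.2 rad) and (value of joint lock_tongue above 0.0075 m or value of joint lock_tongue below -0.0075 m) and y of slide in the frame of stand below -0.02 m), for 0.1 s.
2. the slide is home: within about 4 mm of the end stop (y of slide in the frame of stand above 0.0265 m), for 0.2 s.
3. the lever is tight again (within 0.2 rad of its start) with the tongue in the second notch, the gauge head still up (value of joint lever between -0.2 and 0.2 rad and value of joint lock_tongue between -0.002 and 0.002 m and y of slide in the frame of stand above 0.026 m and value of joint gauge_head below 0.008 m), for 0.2 s.
4. the gauge head is down with its plunger sprung on the arbor (value of joint gauge_head above 0.0215 m and value of joint plunger above 0.003 m), for 0.2 s.
At the end, for the whole second after the job is handed in: The slide lies flat and still within 5 mm of the right end stop, the lever within 0.2 rad of its tight position, the lock tongue level within 2 mm in the second notch, and the gauge head within 2.5 mm of fully down with its plunger pressed in 3 mm or more on the arbor (all of step 4 and value of joint lever between -0.2 and 0.2 rad and value of joint lock_tongue between -0.002 and 0.002 m and y of slide in the frame of stand above 0.026 m and z of slide in the frame of stand below 0.015 m and angle between the y axis of slide and the y axis of stand, either way round below 0.06 rad and linear speed of slide below 0.01 m/s); the robot touches nothing.
It fails at once if the lever is forced: pressed with more than 60 N (contact force between the fingers and lever above 60 N).
It fails at once if a bystander is disturbed: moved more than 15 mm or tipped (distance of any of oil_bottle, black_pot, flat_tin from where it was at the start of the episode above 0.015 m or angle between oil_bottle's own z axis and vertical above 0.3 rad).
It also fails if it takes over 67 s, if anything falls off the work surface, if the arm or the gripper's body presses on something with over 40 N, if the wrist force passes 120 N, or if a joint passes its speed limit or range.

## Robot

A 6-joint arm with a two-finger parallel gripper is mounted at the origin on a cart in front of the work surface, level with it; the furniture and walls round the work are solid. World frame = base frame: x ahead of the robot, y to its left, z up, the work surface at z = 0. Lengths are in m, angles in rad, forces in N, time in s.
With the tool pointing down it reaches from about 0.35 to 0.975 m from the base axis. Payload 4.9 kg.
Tool frame: the origin (TCP) lies midway between the tips of the shut fingers; the grasp point (between the pads) lies 19 mm behind it (ctrl.tcp_to_grasp is the distance from the TCP to the grasp point, in m); z points along the fingers, y is the line along which they close (so a half turn about z gives the same grasp; the last joint's range is limited). The gripper opens to 85 mm and grips with 20 to 120 N. Pads are 22 mm wide; open, the fingers measure 114 mm over their backs; the gripper's body (76 mm by 85 mm) begins 54 mm behind the grasp point. The pads swing forward as they close: fully open they stand 13 mm farther back than shut.
Start: joints at [-1.361, 0.053, 1.613, -0, 1.476, -0.119], TCP at [0.202, -0.592, 0.231] pointing down, gripper open.
Joint ranges: [-3.01, 3.01], [-1.01, 2.22], [0.06, 2.58], [-1.02, 4.17], [0.09, 2.62], [-3.14, 3.14]. Speed limits (rad/s): [2.57, 2.57, 3.14, 3.14, 3.14, 3.14].

## Interface

Orientations are given as a rotation vector (axis times angle).
In Python, from station import ctrl gives the robot as it stands.
- The arm moves only by the shell command python3 jog.py 'ROWS' [FORCE]. ROWS is one flat JSON list of numbers that holds 1 to 20 rows one after another, with no inner brackets; each row has 7 numbers: the finger opening in m, then dx, dy, dz in units of 20 mm, then a rotation vector rx, ry, rz in units of 0.05 rad; each row is the pose to reach, as a shift and turn from the pose commanded when the command began, along the tool's axes at that moment; what a row does not reach only later rows make up. A row lasts 1/12 s, in which the tool goes at most 0.0417 m and 0.125 rad, less where a joint would pass 70% of its speed; a pose out of reach is approached as far as the arm can. The fingers move at their own pace and stop on an object; FORCE is the grip in N (left out, the last holds). Time passes only in rows, so rows that do not move let the fingers close. It prints the time, the measured TCP pose, the force, the opening and the grip force at its end. Input that does not fit is refused with a message, and nothing moves.
- ctrl.get_obs(): the state, without advancing time (a new reading comes with each control period).
- ctrl.get_image(name): name is "scene" or "top" or "wrist"; returns the picture (480x640x3 uint8, red, green, blue); there is no depth.
- ctrl.camera_params(name): a dict with "fx", "fy", "cx", "cy" (pixels), "T" (4x4, takes a point from camera to world coordinates); the wrist camera has in their place "tool_from_camera" (4x4, takes a point from camera to tool coordinates, whose origin is the TCP and whose axes are the flange's). Camera axes: x right, y down, z forward; pixel columns grow to the right and rows downward; lengths in m; the calibration is good to about 2 mm. A picture is of the moment at which its call begins: read the wrist's pose just before it. camera_params takes no time and is no camera call.
- ctrl.finish_job(): hands the job in; it is judged then, once.
The state is a dict: "t": time; "q": joint angles; "dq": joint speeds; "effort": joint torques, N m; "tool_pos": TCP position; "tool_rot": TCP orientation; "contact_force": force on the tool from outside, world axes, zero at the start; "wrist_torque": the same for the moment, N m; "opening": finger opening in m; "grip_force": force on a finger pad.
Only numpy, scipy, OpenCV 4.12 (cv2) and the standard library are available. Lean on these libraries where they do the work, as an engineer would, in place of code of your own. Each camera call takes 0.05 s, during which the arm holds its last target. There are 200 camera calls.

## Working session

There is one attempt and no reset: what is moved stays moved. The work goes in short steps, Python scripts to look and compute and a shell command to move; the robot and the scene stay as the last step left them, time stands still between calls to the robot, and variables do not carry over. Pictures are saved under pics/ and viewed, at most 10 in all, crops included, and the job is handed in when it is done.

```bash
ls; mkdir -p pics
python3 - <<'E'
from station import ctrl
import cv2,numpy as np
o=ctrl.get_obs();print(o)
for n in("scene","top"):
    cv2.imwrite(f"pics/{n}0.png",ctrl.get_image(n)[:,:,::-1]);p=ctrl.camera_params(n);print(n,p)
print(ctrl.camera_params("wrist"),ctrl.tcp_to_grasp)
E
```

```text
jog.py
pics
station.py
{'t': 0.0, 'q': array([-1.36097675e+00,  5.33559656e-02,  1.61429071e+00,  9.95937328e-06,
        1.47596247e+00, -1.19015576e-01]), 'dq': array([ 0.00132939,  0.00084542,  0.00034345,  0.00164563, -0.00106779,
        0.00024711]), 'effort': array([-1.63974048e-03, -3.93690383e+01, -3.70178425e+01, -3.40751894e-04,
        7.06750201e-03, -9.70515657e-06]), 'tool_pos': array([ 0.20170369, -0.59091235,  0.23006552]), 'tool_rot': array([-3.09723723e+00, -5.13877678e-01,  1.28122316e-04]), 'contact_force': array([-0.13752108, -0.30069344,  0.47993535]), 'wrist_torque': array([-0.06593951, -0.01460342,  0.03556901]), 'grip_force': 0.0, 'opening': 0.08530995849187989}
scene {'fx': 573.9933585464283, 'fy': 573.9933585464283, 'cx': 325.49749379059693, 'cy': 232.80218823427504, 'T': array([[-0.80601211,  0.50065307, -0.31573878,  0.91428035],
       [ 0.59171414,  0.69487832, -0.40867896,  0.26502418],
       [ 0.01479366, -0.5162273 , -0.85632384,  1.09348594],
       [ 0.        ,  0.        ,  0.        ,  1.        ]])}
top {'fx': 512.7435005721476, 'fy': 512.7435005721476, 'cx': 331.72359645318477, 'cy': 234.8089134484244, 'T': array([[ 0.00294456, -0.99671076,  0.08098754,  0.46670062],
       [-0.99982622, -0.00144356,  0.01858605, -0.22952852],
       [-0.01840801, -0.0810282 , -0.99654181,  1.14109464],
       [ 0.        ,  0.        ,  0.        ,  1.        ]])}
{'fx': 383.09909951804923, 'fy': 383.09909951804923, 'cx': 323.7808582513102, 'cy': 237.53018594699248, 'tool_from_camera': array([[ 2.00926952e-04, -9.59396816e-01, -2.82059762e-01,
         7.18579422e-02],
       [ 9.99999891e-01,  3.11777554e-04, -3.48122899e-04,
         7.88949015e-04],
       [ 4.21927903e-04, -2.82059661e-01,  9.59396774e-01,
        -1.43990470e-01],
       [ 0.00000000e+00,  0.00000000e+00,  0.00000000e+00,
         1.00000000e+00]])} 0.0187
```
View pics/top0.png

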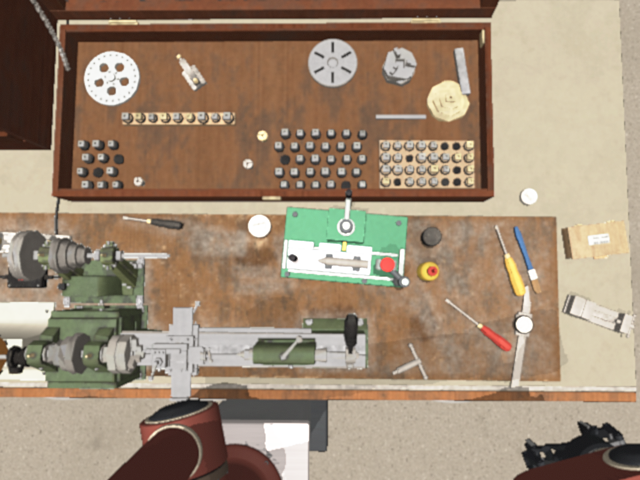

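View pics/scene0.png

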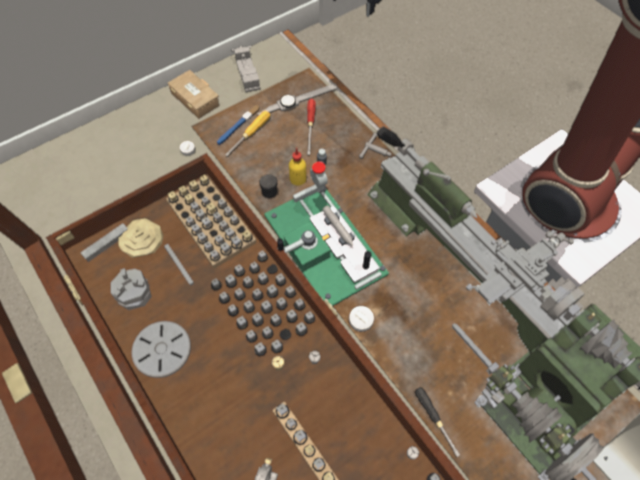

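The top view shows the stand at (346,247), the lever post at about (349,192), the clamp at (346,227), the red cap at (387,264), the thumb post at (292,258), the bottle at (429,271), the pot at (431,236) and the tin at (259,226). I'll enlarge both views to get accurate pixel positions.

Run:
```python
import cv2,numpy as np
a=cv2.imread("pics/top0.png")[178:300,270:450];b=cv2.imread("pics/scene0.png")[140:310,230:400]
cv2.imwrite("pics/c1.png",cv2.resize(a,None,fx=4.4,fy=4.4,interpolation=cv2.INTER_CUBIC))
cv2.imwrite("pics/c2.png",cv2.resize(b,None,fx=3.5,fy=3.5,interpolation=cv2.INTER_CUBIC))
```

View pics/c1.png

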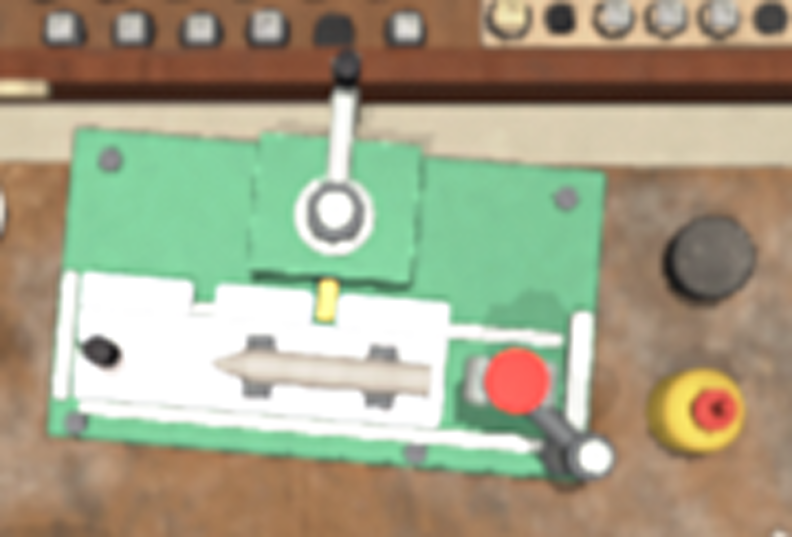

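View pics/c2.png

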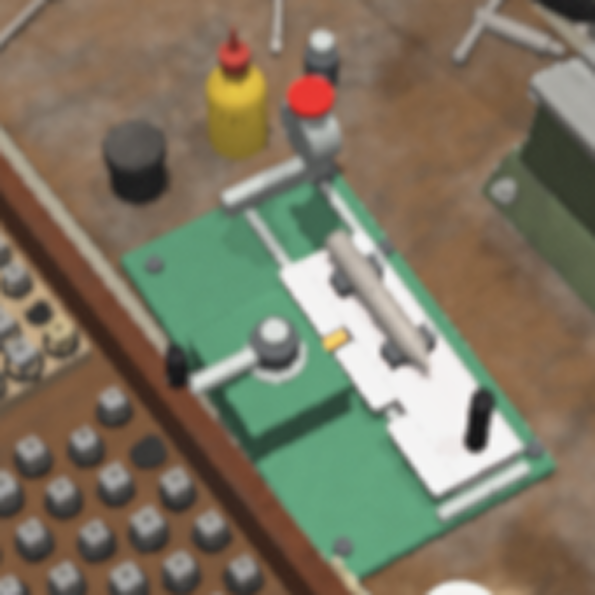

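The crops give me the bed corners, column top, post tops and cap in both views. Next I'll fit the stand pose and check it against the given sizes.

```bash
cat > geo.py <<'E'
import numpy as np
from scipy.optimize import least_squares
from station import ctrl
P={n:ctrl.camera_params(n) for n in("scene","top")}
def proj(n,X):
    p=P[n];T=p["T"];c=T[:3,:3].T@(np.asarray(X)-T[:3,3]);return np.array([p["fx"]*c[0]/c[2]+p["cx"],p["fy"]*c[1]/c[2]+p["cy"]])
def plane(n,uv,z):
    p=P[n];T=p["T"];d=T[:3,:3]@[(uv[0]-p["cx"])/p["fx"],(uv[1]-p["cy"])/p["fy"],1];return T[:3,3]+d*(z-T[2,3])/d[2]
C1=lambda u,v:np.array([(u+.5)/4.4-.5+270,(v+.5)/4.4-.5+178])
C2=lambda u,v:np.array([(u+.5)/3.5-.5+230,(v+.5)/3.5-.5+140])
def W(s,q):
    c,n=np.cos(s[2]),np.sin(s[2]);return np.array([s[0]+c*q[0]-n*q[1],s[1]+n*q[0]+c*q[1],q[2]])
E
python3 - <<'E'
from geo import *
H=.0785;Y=.135
pts=[("top",C1(78,128),(-H,-Y,.012)),("top",C1(606,172),(-H,Y,.012)),("top",C1(48,436),(H,-Y,.012)),("top",C1(578,478),(H,Y,.012)),
("top",C1(595,456),(.038,.122,.152)),("top",C1(345,63),(-.133,0,.1165)),
("scene",C2(122,260),(-H,Y,.012)),("scene",C2(555,467),(H,-Y,.012)),("scene",C2(357,578),(-H,-Y,.012)),("scene",C2(322,40),(.038,.122,.152)),("scene",C2(177,350),(-.133,0,.1165))]
f=lambda s:np.concatenate([proj(n,W(s,q))-u for n,u,q in pts])
r=least_squares(f,[.43,-.26,3.1],loss="soft_l1");s=r.x;print(s,np.round(f(s).reshape(-1,2),1).tolist())
np.save("s.npy",s)
print("post",W(s,(-.133,0,.1165)),[plane("top",C1(345,63),.1165),plane("scene",C2(177,350),.1165)])
print("thumb pred",W(s,(.008,-.105,.09)),plane("top",C1(93,349),.09),plane("scene",C2(484,396),.09))
cap=[plane("top",C1(516,380),.16),plane("scene",C2(312,95),.16)];print("cap",cap)
c,n=np.cos(s[2]),np.sin(s[2])
for k in cap: d=k[:2]-s[:2];print("cap own",c*d[0]+n*d[1],-n*d[0]+c*d[1])
print("axis",W(s,(-.068,0,.06)))
print("bottle",plane("top",C1(714,408),.114),"pot",plane("top",C1(712,255),.044),"tin",plane("top",(259,226),.018))
E
```

```text
[ 0.52341564 -0.23412808  3.03929164] [[-0.8, 2.6], [0.5, 5.0], [-2.0, 3.1], [0.1, 6.6], [-0.0, -7.9], [2.3, -9.3], [2.2, -3.8], [3.3, -1.3], [-4.0, 1.2], [-7.3, 3.4], [-10.4, 2.6]]
post [ 0.65572029 -0.2477104   0.1165    ] [array([ 0.63681508, -0.24305643,  0.1165    ]), array([ 0.63578694, -0.24072839,  0.1165    ])]
thumb pred [ 0.52618035 -0.12886006  0.09      ] [ 0.5064343 -0.1259309  0.09     ] [ 0.50299131 -0.12656145  0.09      ]
cap [array([ 0.4907647 , -0.31663294,  0.16      ]), array([ 0.48813441, -0.31526035,  0.16      ])]
cap own 0.024054625392420204 0.08540790189449313
cap own 0.026811336908925426 0.08431110235311678
axis [ 0.59106013 -0.24107243  0.06      ]
bottle [ 0.4794586  -0.41010751  0.114     ] pot [ 0.55453938 -0.42239785  0.044     ] tin [ 0.57724428 -0.04800901  0.018     ]
```

Run:
```python
from geo import *
def tri(a,b):
    r=least_squares(lambda X:np.concatenate([proj("top",X)-a,proj("scene",X)-b]),[.5,-.25,.1]);return np.round(r.x,4),np.round(r.fun,1)
for k,a,b in [("post",C1(345,63),C2(177,350)),("thumb",C1(93,349),C2(484,396)),("cap",C1(516,380),C2(312,95)),("col",C1(595,456),C2(322,40)),("axis top",C1(334,210),C2(275,330)),
("c--",C1(78,128),C2(357,578)),("c-+",C1(606,172),C2(122,260)),("c+-",C1(48,436),C2(555,467)),("bolt-+",C1(566,197),C2(154,265)),("bolt--",C1(110,158),C2(344,546)),("pot",C1(712,255),C2(136,143)),("bottle",C1(714,408),C2(233,35))]: print(k,*tri(a,b))
```

```text
post [ 0.6362 -0.2423  0.115 ] [-0.4  0.4 -0.6 -0.1]
thumb [ 0.5055 -0.1256  0.0942] [-0.4  0.4 -0.5 -0. ]
cap [ 0.4897 -0.3156  0.1611] [-0.5  0.5 -0.7 -0.1]
col [ 0.457  -0.3505  0.1532] [-0.4  0.5 -0.7 -0.1]
axis top [ 0.5719 -0.2377  0.0805] [-0.3  0.4 -0.5 -0.1]
c-- [ 0.6143 -0.1059  0.0218] [-2.2  2.4 -3.  -0.3]
c-+ [ 0.5977 -0.3746  0.0084] [-0.6  0.7 -1.  -0.2]
c+- [ 0.4654 -0.0952  0.0077] [-0.2  0.2 -0.3 -0. ]
bolt-+ [ 0.5849 -0.3541  0.0163] [-0.3  0.4 -0.5 -0.1]
bolt-- [ 0.6038 -0.1252  0.0173] [-0.5  0.6 -0.8 -0.1]
pot [ 0.5529 -0.4205  0.0484] [-0.5  0.6 -0.8 -0.1]
bottle [ 0.4796 -0.4102  0.1143] [ 0.1 -0.1  0.1  0. ]
```

The housing's back edge lines up with the bed's back edge. So the bed spans own x from -106 to +51 and its origin isn't centred. I'll refit on that basis.

Run:
```python
from geo import *
A,B,Y=-.106,.051,.135
pts=[("top",C1(78,128),(A,-Y,.012)),("top",C1(606,172),(A,Y,.012)),("top",C1(48,436),(B,-Y,.012)),("top",C1(578,478),(B,Y,.012)),
("top",C1(595,456),(.038,.122,.152)),("top",C1(345,63),(-.133,0,.1165)),
("scene",C2(122,260),(A,Y,.012)),("scene",C2(555,467),(B,-Y,.012)),("scene",C2(322,40),(.038,.122,.152)),("scene",C2(177,350),(-.133,0,.1165)),
("top",C1(93,349),(.008,-.105,.09)),("scene",C2(484,396),(.008,-.105,.09))]
f=lambda s:np.concatenate([proj(n,W(s,q))-u for n,u,q in pts])
r=least_squares(f,[.5,-.26,3.1],loss="soft_l1");s=r.x;print(s,np.round(f(s).reshape(-1,2),1).tolist())
np.save("s.npy",s)
for k,q in dict(axis=(-.068,0,.06),post=(-.133,0,.1165),thumb=(.008,-.105,.09),thumbhome=(.008,-.044,.09),col=(.038,.122,.152)).items():print(k,W(s,q))
for a in(-1.4,1.4):print("post at",a,W(s,(-.068-.065*np.cos(a),-.065*np.sin(a),.1165)))
o=ctrl.get_obs();from scipy.spatial.transform import Rotation as R
print(R.from_rotvec(o["tool_rot"]).as_matrix().round(3))
```

```text
[ 0.50470282 -0.2318228   3.05939297] [[-1.6, -0.2], [-0.2, -0.2], [-1.4, 0.4], [0.9, 1.4], [-0.6, 0.6], [-0.2, -0.2], [-1.8, -0.8], [0.7, -0.3], [-0.6, 0.3], [-1.2, -0.3], [0.3, 0.5], [-0.9, 0.6]]
axis [ 0.57247322 -0.23740608  0.06      ]
post [ 0.63725375 -0.24274305  0.1165    ]
thumb [ 0.50535109 -0.12652047  0.09      ]
thumbhome [ 0.50034255 -0.18731451  0.09      ]
col [ 0.45681406 -0.35029079  0.152     ]
post at -1.4 [ 0.57822447 -0.30215115  0.1165    ]
post at 1.4 [ 0.58874309 -0.17447524  0.1165    ]
[[ 0.946  0.323 -0.   ]
 [ 0.323 -0.946  0.002]
 [ 0.    -0.002 -1.   ]]
```

The fit is good, with residuals under 2 px (about 2 mm). The cap is at (0.4895,-0.316). My plan is to cage the lever post between slightly open fingers and drive it tangentially, then push the thumb post with shut fingers.

```bash
cat > tgt.py <<'E'
import sys;from geo import *;from scipy.spatial.transform import Rotation as R
# usage: x y z heading-of-tool-x (world) ; or: L angle radius z  (lever post pose)
s=np.load("s.npy");a=sys.argv[1:];o=ctrl.get_obs();M=R.from_rotvec(o["tool_rot"]).as_matrix()
if a[0]=="L":
    t=float(a[1]);r=float(a[2]);p=W(s,(-.068-r*np.cos(t),-r*np.sin(t),float(a[3])));h=s[2]-np.pi+t
    p,h=p,h
else: p=np.array(a[:3],float);h=float(a[3])
T=np.c_[[np.cos(h),np.sin(h),0],[np.sin(h),-np.cos(h),0],[0,0,-1]]
print("to",p.round(4),h,"shift",(M.T@(p-o["tool_pos"])).round(4),"rot",R.from_matrix(M.T@T).as_rotvec().round(3),"F",o["contact_force"].round(1),"t",o["t"])
E
python3 tgt.py L 0 .065 .23
```

```text
to [ 0.6373 -0.2427  0.23  ] -0.08219968833549363 shift [ 0.5247 -0.1889  0.0006] rot [-0.002  0.     0.411] F [-0.1  0.6  0. ] t 0.1
```

The manual's scale: shifts go in units of 20 mm and turns go in units of 0.05 rad. Converting my numbers, 0.525 m is 26.25, 0.487 m is 24.35, 0.411 rad is 8.22.

```bash
python3 jog.py '[0.026, 1.85, -0.65, 0, 0, 0, 2, 0.026, 3.75, -1.35, 0, 0, 0, 4, 0.026, 5.6, -2, 0, 0, 0, 6, 0.026, 7.5, -2.7, 0, 0, 0, 8.22, 0.026, 9.35, -3.35, 0, 0, 0, 8.22, 0.026, 11.25, -4.05, 0, 0, 0, 8.22, 0.026, 13.1, -4.7, 0, 0, 0, 8.22, 0.026, 15, -5.4, 0, 0, 0, 8.22, 0.026, 16.85, -6.05, 0, 0, 0, 8.22, 0.026, 18.75, -6.75, 0, 0, 0, 8.22, 0.026, 20.6, -7.4, 0, 0, 0, 8.22, 0.026, 22.5, -8.1, 0, 0, 0, 8.22, 0.026, 24.35, -8.75, 0, 0, 0, 8.22, 0.026, 26.25, -9.45, 0, 0, 0, 8.22, 0.026, 26.25, -9.45, 0, 0, 0, 8.22, 0.026, 26.25, -9.45, 0, 0, 0, 8.22, 0.026, 26.25, -9.45, 0, 0, 0, 8.22]' 20; python3 tgt.py L 0 .065 .13
python3 - <<'E'
from station import ctrl
import cv2
cv2.imwrite("pics/w1.png",ctrl.get_image("wrist")[:,:,::-1])
E
```

```text
t: 1.52
tool_pos: [0.6373, -0.243, 0.2305]
tool_rot: [-3.139, 0.128, 0.002]
contact_force: [-0.5, 0.6, -0.2]
opening: 0.026
grip_force: 0.0
to [ 0.6373 -0.2427  0.13  ] -0.08219968833549363 shift [ 1.000e-04 -2.000e-04  1.005e-01] rot [-0.     0.002  0.   ] F [-0.5  0.6 -0.2] t 1.5167
```

View pics/w1.png

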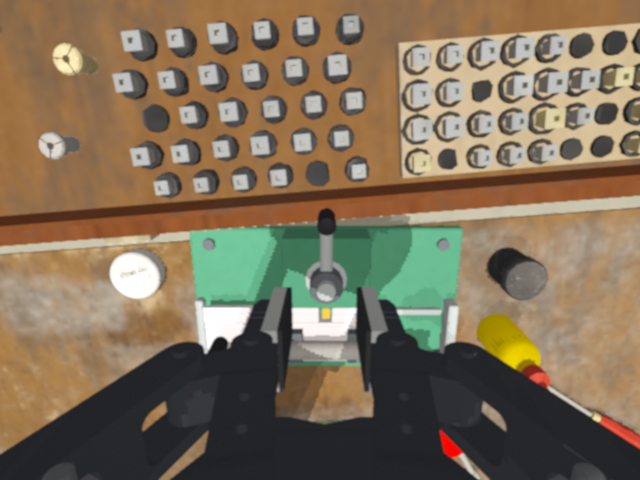

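The wrist view shows the post top at about (327,228), below the fingers and 2–3 mm toward tool +y. That fits inside the cage, so I'll descend.

```bash
python3 jog.py '[0.03, 0, 0.05, 1.5, 0, 0, 0, 0.03, 0, 0.1, 3, 0, 0, 0, 0.03, 0, 0.1, 4.5, 0, 0, 0, 0.03, 0, 0.1, 5.5, 0, 0, 0, 0.03, 0, 0.1, 6.25, 0, 0, 0, 0.03, 0, 0.1, 6.85, 0, 0, 0, 0.03, 0, 0.1, 7.35, 0, 0, 0, 0.03, 0, 0.1, 7.35, 0, 0, 0]'; python3 jog.py '[0.02, 0, 0, 0, 0, 0, 0, 0.02, 0, 0, 0, 0, 0, 0, 0.02, 0, 0, 0, 0, 0, 0]'
```

```text
t: 2.23
tool_pos: [0.6363, -0.2452, 0.0825]
tool_rot: [-3.138, 0.13, 0.004]
contact_force: [0.1, 0.6, -1.0]
opening: 0.0302
grip_force: 0.0
t: 2.48
tool_pos: [0.6386, -0.2456, 0.0862]
tool_rot: [3.138, -0.129, 0.004]
contact_force: [0.4, 0.3, 0.3]
opening: 0.0202
grip_force: 0.0
```

Scaled: 0.007 m is 0.35, 0.006 m is 0.3.

```bash
python3 jog.py '[0.02, 0, 0.1, 0, 0, 0, 0, 0.02, 0, 0.2, 0, 0, 0, 0, 0.02, 0, 0.3, 0, 0, 0, 0, 0.02, 0, 0.35, 0, 0, 0, 0, 0.02, 0, 0.35, 0, 0, 0, 0]';  python3 jog.py '[0.02, 0, 0.1, 0, 0, 0, 0, 0.02, 0, 0.2, 0, 0, 0, 0, 0.02, 0, 0.2, 0, 0, 0, 0]'
```

```text
t: 2.9
tool_pos: [0.6374, -0.2521, 0.0849]
tool_rot: [-3.139, 0.129, -0.002]
contact_force: [2.2, 2.3, 1.0]
opening: 0.02
grip_force: 1.2
t: 3.15
tool_pos: [0.6366, -0.2563, 0.0843]
tool_rot: [3.139, -0.129, 0.0]
contact_force: [0.9, 2.7, 0.9]
opening: 0.0202
grip_force: 1.1
```

Scaled: 0.006 m is 0.3, 0.004 m is 0.2.

```bash
python3 jog.py '[0.02, 0, 0.1, 0, 0, 0, 0, 0.02, 0, 0.2, 0, 0, 0, 0, 0.02, 0, 0.3, 0, 0, 0, 0, 0.02, 0, 0.3, 0, 0, 0, 0]'; python3 jog.py '[0.02, 0, 0.1, 0, 0, 0, 0, 0.02, 0, 0.2, 0, 0, 0, 0, 0.02, 0, 0.25, 0, 0, 0, 0, 0.02, 0, 0.25, 0, 0, 0, 0]';python3 tgt.py L -.5 .065 .085
```

```text
t: 3.48
tool_pos: [0.6357, -0.2625, 0.0841]
tool_rot: [3.139, -0.129, -0.001]
contact_force: [-0.1, 1.2, 2.1]
opening: 0.02
grip_force: 1.0
t: 3.82
tool_pos: [0.6351, -0.2671, 0.0837]
tool_rot: [-3.139, 0.129, 0.002]
contact_force: [-2.4, 3.1, 1.3]
opening: 0.0201
grip_force: 1.3
to [ 0.6268 -0.2731  0.085 ] -0.5821996883354936 shift [-0.0078  0.0067 -0.0013] rot [0.    0.002 0.5  ] F [-2.4  3.1  1.3] t 3.8167
```

```bash
for a in .45 .57 .69 .81 .93 1.05 1.17 1.29 1.41 1.48; do python3 tgt.py L -$a .065 .085; done | sed 's/.*shift//;s/F.*//'
```

```text
[-0.0063  0.0038 -0.0013] rot [0.    0.002 0.45 ] 
 [-0.0101  0.0106 -0.0013] rot [0.    0.002 0.57 ] 
 [-0.0147  0.0169 -0.0012] rot [0.    0.002 0.69 ] 
 [-0.02    0.0226 -0.0012] rot [0.    0.002 0.81 ] 
 [-0.0259  0.0276 -0.0012] rot [0.    0.002 0.93 ] 
 [-0.0325  0.0319 -0.0012] rot [1.00e-03 2.00e-03 1.05e+00] 
 [-0.0394  0.0354 -0.0012] rot [1.00e-03 1.00e-03 1.17e+00] 
 [-0.0468  0.038  -0.0012] rot [1.00e-03 1.00e-03 1.29e+00] 
 [-0.0544  0.0397 -0.0012] rot [1.00e-03 1.00e-03 1.41e+00] 
 [-0.0589  0.0403 -0.0012] rot [1.00e-03 1.00e-03 1.48e+00]
```

Scaled: -0.004 m is -0.2, 0.004 m is 0.2, 0.4 rad is 8.

```bash
python3 jog.py '[0.02, -0.1, 0.05, -0.05, 0, 0, 2, 0.02, -0.15, 0.1, -0.05, 0, 0, 4, 0.02, -0.2, 0.15, -0.05, 0, 0, 6, 0.02, -0.3, 0.2, -0.05, 0, 0, 8, 0.02, -0.5, 0.55, -0.05, 0, 0, 10, 0.02, -0.75, 0.85, -0.05, 0, 0, 12, 0.02, -1, 1.125, -0.05, 0, 0, 14, 0.02, -1.3, 1.375, -0.05, 0, 0, 16, 0.02, -1.3, 1.375, -0.05, 0, 0, 16]'; python3 -c "
from station import ctrl;print(ctrl.get_obs()['q'])"
for a in 1.05 1.17 1.29 1.41 1.48; do python3 tgt.py L -$a .065 .085; done | sed 's/.*shift//;s/F.*//'
```

```text
t: 4.57
tool_pos: [0.6072, -0.2937, 0.085]
tool_rot: [2.838, -1.344, 0.002]
contact_force: [-0.9, -0.4, -0.5]
opening: 0.02
grip_force: 0.0
[-5.60272920e-01  2.87630955e-01  1.60258585e+00 -1.17449158e-03
  1.24983804e+00  1.89569427e+00]
 [-0.0025  0.0071  0.    ] rot [ 0.    -0.002  0.247] 
 [-0.0048  0.0146  0.    ] rot [ 0.    -0.002  0.367] 
 [-0.0081  0.0216  0.    ] rot [ 0.    -0.002  0.487] 
 [-0.0121  0.0283 -0.    ] rot [-0.    -0.002  0.607] 
 [-0.0149  0.0319 -0.    ] rot [-0.    -0.002  0.677]
```

```bash
python3 jog.py '[0.02, -0.125, 0.35, 0, 0, 0, 2.4, 0.02, -0.25, 0.725, 0, 0, 0, 4.8, 0.02, -0.4, 1.075, 0, 0, 0, 7.2, 0.02, -0.6, 1.4, 0, 0, 0, 9.6, 0.02, -0.725, 1.575, 0, 0, 0, 12, 0.02, -0.725, 1.575, 0, 0, 0, 12]'
python3 - <<'E'
from geo import *
import cv2
cv2.imwrite("pics/top1.png",ctrl.get_image("top")[:,:,::-1])
cv2.imwrite("pics/w2.png",ctrl.get_image("wrist")[:,:,::-1])
E
```

```text
t: 5.07
tool_pos: [0.5738, -0.3015, 0.0854]
tool_rot: [2.317, -2.12, 0.002]
contact_force: [-0.3, -0.1, -0.0]
opening: 0.0201
grip_force: 0.0
```

View pics/w2.png

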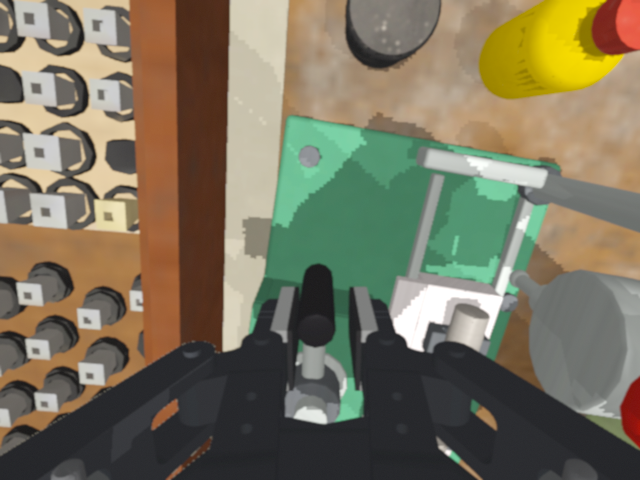

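The wrist view shows the post (317,325) between the pads and the lever swung to about -1.43 rad. Next I'll lift and go to the left side of the thumb post.

```bash
python3 jog.py '[0.02, 0, -0.05, -1, 0, 0, 0, 0.02, 0, -0.05, -2.25, 0, 0, 0, 0.02, 0, -0.05, -3.25, 0, 0, 0, 0.01, 0, -0.05, -3.25, 0, 0, 0]'; python3 tgt.py .505 -.088 .15 -1.56; python3 tgt.py .505 -.088 .06 -1.56;python3 tgt.py .505 -.1075 .06 -1.56;python3 tgt.py .5003 -.168 .06 -1.56
```

```text
t: 5.5
tool_pos: [0.5777, -0.303, 0.1561]
tool_rot: [-2.321, 2.116, -0.015]
contact_force: [1.0, -1.0, 1.7]
opening: 0.0107
grip_force: 0.0
to [ 0.505 -0.088  0.15 ] -1.56 shift [-0.2208  0.0526  0.0043] rot [-0.007 -0.006  0.081] F [ 1.  -1.   1.7] t 5.5
to [ 0.505 -0.088  0.06 ] -1.56 shift [-0.2214  0.0532  0.0943] rot [-0.007 -0.006  0.081] F [ 1.  -1.   1.7] t 5.5
to [ 0.505  -0.1075  0.06  ] -1.56 shift [-0.202   0.055   0.0944] rot [-0.007 -0.006  0.081] F [ 1.  -1.   1.7] t 5.5
to [ 0.5003 -0.168   0.06  ] -1.56 shift [-0.1422  0.0652  0.0948] rot [-0.007 -0.006  0.081] F [ 1.  -1.   1.7] t 5.5
```

Scaled: -0.221 m is -11.05, 0.053 m is 2.65, 0.08 rad is 1.6.

```bash
python3 jog.py '[0, -1.9, 0.45, 0, 0, 0, 1.6, 0, -3.8, 0.9, 0, 0, 0, 1.6, 0, -5.7, 1.35, 0, 0, 0, 1.6, 0, -7.6, 1.8, 0, 0, 0, 1.6, 0, -9.5, 2.25, 0, 0, 0, 1.6, 0, -11.05, 2.65, 0, 0, 0, 1.6, 0, -11.05, 2.65, 0, 0, 0, 1.6, 0, -11.05, 2.65, 0, 0, 0, 1.6, 0, -11.05, 2.65, 0, 0, 0, 1.6]'; python3 tgt.py .505 -.088 .06 -1.56
python3 - <<'E'
from geo import *
import cv2
a=ctrl.get_image("top")[178:300,270:450,::-1];b=ctrl.get_image("wrist")[:,:,::-1]
cv2.imwrite("pics/c3.png",np.hstack([cv2.resize(a,(400,271),interpolation=2),cv2.resize(b,(361,271))]))
E
```

```text
t: 6.25
tool_pos: [0.5027, -0.0858, 0.15]
tool_rot: [2.233, -2.209, 0.001]
contact_force: [0.2, 0.0, -1.2]
opening: -0.0
grip_force: 0.0
to [ 0.505 -0.088  0.06 ] -1.56 shift [ 0.0021 -0.0023  0.09  ] rot [ 0.    -0.001 -0.   ] F [ 0.2  0.  -1.2] t 6.25
```

View pics/c3.png

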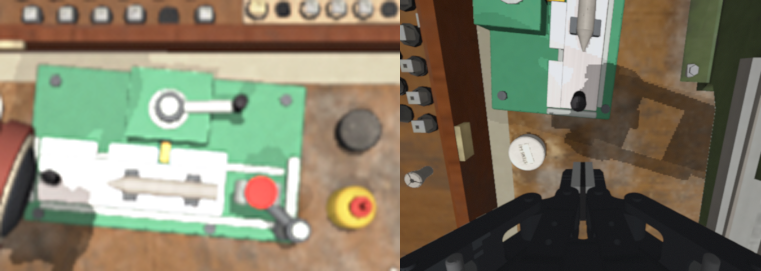

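Both views agree: the lever is fully over to the right, and the fingers stand left of the thumb post and in line with it. I'll descend and push.

Scaled: 0.06 m is 3, 0.09 m is 4.5.

```bash
python3 jog.py '[0, 0.05, -0.05, 1.5, 0, 0, 0, 0, 0.05, -0.1, 3, 0, 0, 0, 0, 0.05, -0.1, 4, 0, 0, 0, 0, 0.05, -0.1, 4.5, 0, 0, 0, 0, 0.05, -0.1, 4.5, 0, 0, 0]'; python3 jog.py '[0, 0.4, 0, 0, 0, 0, 0, 0, 0.8, 0, 0, 0, 0, 0, 0, 1.1, 0.05, 0, 0, 0, 0, 0, 1.4, 0.05, 0, 0, 0, 0, 0, 1.7, 0.1, 0, 0, 0, 0, 0, 2, 0.1, 0, 0, 0, 0, 0, 2.3, 0.15, 0, 0, 0, 0, 0, 2.6, 0.15, 0, 0, 0, 0, 0, 2.9, 0.2, 0, 0, 0, 0, 0, 3.2, 0.2, 0, 0, 0, 0, 0, 3.4, 0.25, 0, 0, 0, 0, 0, 3.6, 0.25, 0, 0, 0, 0, 0, 3.6, 0.25, 0, 0, 0, 0, 0, 3.6, 0.25, 0, 0, 0, 0]'; python3 tgt.py .5003 -.168 .06 -1.56
```

```text
t: 6.77
tool_pos: [0.5027, -0.0868, 0.0573]
tool_rot: [2.228, -2.211, -0.008]
contact_force: [-0.7, 1.0, -1.3]
opening: -0.0002
grip_force: 0.0
t: 7.93
tool_pos: [0.4996, -0.1594, 0.0597]
tool_rot: [2.229, -2.211, -0.0]
contact_force: [0.1, -0.5, -0.0]
opening: 0.0
grip_force: 0.0
to [ 0.5003 -0.168   0.06  ] -1.56 shift [ 0.0086 -0.0006 -0.0003] rot [ 0.002 -0.001 -0.002] F [ 0.1 -0.5 -0. ] t 7.9333
```

Scaled: 0.007 m is 0.35, 0.005 m is 0.25.

```bash
python3 jog.py '[0, 0.15, 0, 0, 0, 0, 0, 0, 0.25, 0, 0, 0, 0, 0, 0, 0.35, 0, 0, 0, 0, 0, 0, 0.35, 0, 0, 0, 0, 0]'; python3 jog.py '[0, 0.1, 0, 0, 0, 0, 0, 0, 0.2, 0, 0, 0, 0, 0, 0, 0.2, 0, 0, 0, 0, 0]';python3 - <<'E'
from geo import *
import cv2
a=ctrl.get_image("top")[178:300,270:450,::-1];b=ctrl.get_image("scene")[140:310,230:400,::-1]
cv2.imwrite("pics/c4.png",np.hstack([cv2.resize(a,(450,305),interpolation=2),cv2.resize(b,(305,305),interpolation=2)]))
E
```

```text
t: 8.27
tool_pos: [0.5, -0.165, 0.0598]
tool_rot: [-2.23, 2.212, 0.003]
contact_force: [0.2, 4.7, 0.8]
opening: 0.0001
grip_force: 2.2
t: 8.52
tool_pos: [0.4998, -0.1678, 0.0597]
tool_rot: [-2.23, 2.211, 0.007]
contact_force: [-0.2, 7.5, 1.4]
opening: -0.0
grip_force: 4.2
```

View pics/c4.png

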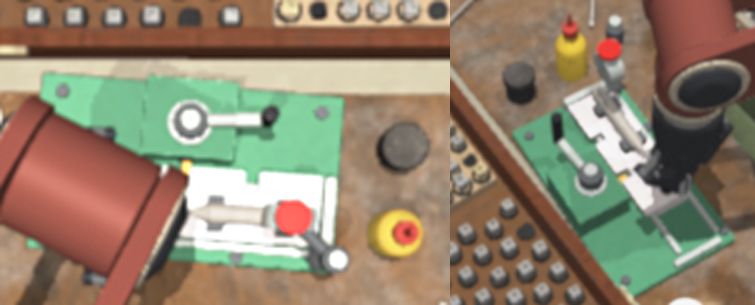

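The slide is near the stop: in the left panel its end is at about x 325 and the stop at about 328. I'll press a little more to confirm it's home.

Scaled: 0.002 m is 0.1, 0.001 m is 0.05.

```bash
python3 jog.py '[0, 0.05, 0, 0, 0, 0, 0, 0, 0.1, 0, 0, 0, 0, 0, 0, 0.1, 0, 0, 0, 0, 0]';  python3 jog.py '[0, 0.05, 0, 0, 0, 0, 0, 0, 0.1, 0, 0, 0, 0, 0, 0, 0.1, 0, 0, 0, 0, 0]'
```

```text
t: 8.87
tool_pos: [0.4999, -0.1681, 0.0598]
tool_rot: [-2.228, 2.209, 0.011]
contact_force: [-0.5, 15.0, 4.0]
opening: -0.0001
grip_force: 7.3
t: 9.12
tool_pos: [0.5003, -0.1685, 0.06]
tool_rot: [-2.225, 2.207, 0.014]
contact_force: [0.6, 20.4, 5.8]
opening: -0.0005
grip_force: 10.4
```

Home: the pose stalled at y -0.1685 (predicted -0.168) with 20 N. I'll back off, lift and return to the lever post.

Scaled: -0.095 m is -4.75, -0.06 m is -3.

```bash
python3 jog.py '[0, -0.5, 0, 0, 0, 0, 0, 0, -1, 0, 0, 0, 0, 0, 0, -1.25, 0, -1, 0, 0, 0, 0, -1.25, 0, -3, 0, 0, 0, 0.01, -1.25, 0, -4.75, 0, 0, 0, 0.02, -1.25, 0, -4.75, 0, 0, 0, 0.03, -1.25, 0, -4.75, 0, 0, 0]'; python3 tgt.py .576 -.302 .155 -1.52; python3 tgt.py .576 -.302 .085 -1.52
```

```text
t: 9.7
tool_pos: [0.5019, -0.1497, 0.1586]
tool_rot: [-2.23, 2.211, -0.011]
contact_force: [-0.3, -0.8, 0.0]
opening: 0.0296
grip_force: 0.0
to [ 0.576 -0.302  0.155] -1.52 shift [ 0.1529 -0.0727  0.0046] rot [-0.006 -0.004 -0.042] F [-0.3 -0.8  0. ] t 9.7
to [ 0.576 -0.302  0.085] -1.52 shift [ 0.1526 -0.0723  0.0746] rot [-0.006 -0.004 -0.042] F [-0.3 -0.8  0. ] t 9.7
```

```bash
python3 jog.py '[0.03, 1.8, -0.85, 0, 0, 0, -0.8, 0.03, 3.6, -1.75, 0, 0, 0, -0.8, 0.03, 5.4, -2.6, 0, 0, 0, -0.8, 0.03, 7, -3.35, 0, 0, 0, -0.8, 0.03, 7.6, -3.65, 0, 0, 0, -0.8, 0.03, 7.6, -3.65, 0, 0, 0, -0.8, 0.03, 7.6, -3.65, 0, 0, 0, -0.8, 0.03, 7.6, -3.65, 0, 0, 0, -0.8]'; python3 tgt.py .576 -.302 .085 -1.52
python3 - <<'E'
from geo import *
import cv2
cv2.imwrite("pics/w3.png",ctrl.get_image("wrist")[:,:,::-1])
E
```

```text
t: 10.37
tool_pos: [0.5734, -0.2988, 0.1536]
tool_rot: [2.275, -2.166, -0.005]
contact_force: [-0.9, 0.9, -1.1]
opening: 0.03
grip_force: 0.0
to [ 0.576 -0.302  0.085] -1.52 shift [ 0.0035 -0.0026  0.0686] rot [ 0.002  0.002 -0.002] F [-0.9  0.9 -1.1] t 10.3667
```

View pics/w3.png

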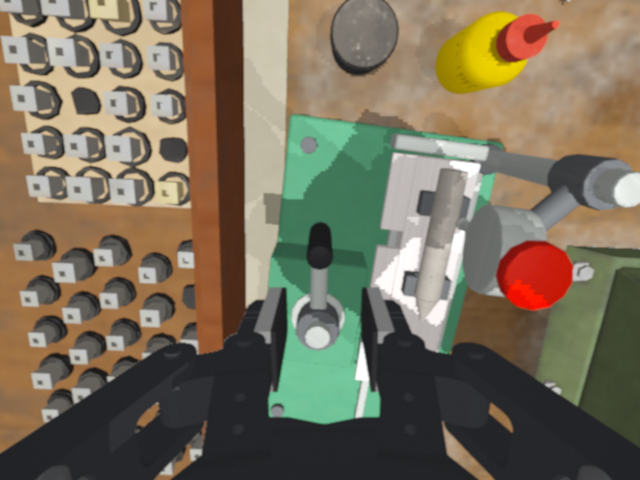

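The post top is at (320,258), about 5 mm ahead of the TCP along tool x, so I'll correct for that and descend round it. The slide's right end is against the stop bar.

Scaled: 0.069 m is 3.45, 0.02 m is 1.

```bash
python3 jog.py '[0.03, 0.25, -0.05, 1, 0, 0, 0, 0.03, 0.25, -0.05, 2.25, 0, 0, 0, 0.03, 0.25, -0.05, 3, 0, 0, 0, 0.03, 0.25, -0.05, 3.45, 0, 0, 0, 0.02, 0.25, -0.05, 3.45, 0, 0, 0, 0.02, 0.25, -0.05, 3.45, 0, 0, 0]'; for a in -1.3 -1.18 -1.06 -.94 -.82 -.7 -.58 -.46 -.34 -.22; do python3 tgt.py L $a .066 .085; done | sed 's/.*shift//'
```

```text
t: 10.92
tool_pos: [0.5755, -0.3043, 0.0861]
tool_rot: [2.275, -2.166, -0.001]
contact_force: [-0.1, -0.3, 0.8]
opening: 0.0202
grip_force: 0.0
 [-0.0016 -0.0094  0.0011] rot [ 0.001  0.001 -0.139] F [-0.1 -0.3  0.8] t 10.9167
 [-0.0032 -0.0172  0.0011] rot [ 0.001  0.001 -0.259] F [-0.1 -0.3  0.8] t 10.9167
 [-0.0056 -0.0247  0.0011] rot [ 0.001  0.001 -0.379] F [-0.1 -0.3  0.8] t 10.9167
 [-0.009  -0.0319  0.0011] rot [ 0.     0.001 -0.499] F [-0.1 -0.3  0.8] t 10.9167
 [-0.0132 -0.0386  0.0011] rot [ 0.     0.001 -0.619] F [-0.1 -0.3  0.8] t 10.9167
 [-0.0182 -0.0447  0.0011] rot [ 0.     0.001 -0.739] F [-0.1 -0.3  0.8] t 10.9167
 [-0.0239 -0.0502  0.0011] rot [ 0.     0.001 -0.859] F [-0.1 -0.3  0.8] t 10.9167
 [-0.0302 -0.055   0.0011] rot [ 0.     0.001 -0.979] F [-0.1 -0.3  0.8] t 10.9167
 [-0.037  -0.059   0.0011] rot [ 0.000e+00  1.000e-03 -1.099e+00] F [-0.1 -0.3  0.8] t 10.9167
 [-0.0442 -0.0622  0.0011] rot [ 0.000e+00  1.000e-03 -1.219e+00] F [-0.1 -0.3  0.8] t 10.9167
```

```bash
python3 jog.py '[0.02, -0.05, -0.25, 0, 0, 0, -1.4, 0.02, -0.1, -0.475, 0, 0, 0, -2.8, 0.02, -0.15, -0.85, 0, 0, 0, -5.2, 0.02, -0.275, -1.225, 0, 0, 0, -7.6, 0.02, -0.45, -1.6, 0, 0, 0, -10, 0.02, -0.65, -1.925, 0, 0, 0, -12.4, 0.02, -0.65, -1.925, 0, 0, 0, -12.4]'; python3 jog.py '[0.02, -0.15, -0.275, 0, 0, 0, -1.2, 0.02, -0.35, -0.625, 0, 0, 0, -2.4, 0.02, -0.35, -0.625, 0, 0, 0, -2.4]'; for a in -.5 -.38 -.26 -.14 -.02 ; do python3 tgt.py L $a .066 .085; done | sed 's/.*shift//'
```

```text
t: 11.5
tool_pos: [0.6146, -0.2903, 0.0878]
tool_rot: [2.828, -1.365, 0.003]
contact_force: [-0.8, 0.2, -0.1]
opening: 0.0198
grip_force: 0.0
t: 11.75
tool_pos: [0.6201, -0.2774, 0.0883]
tool_rot: [2.903, -1.199, 0.006]
contact_force: [-0.1, -0.4, -0.3]
opening: 0.0203
grip_force: 0.2
 [ 0.0027 -0.0079  0.0033] rot [ 0.    -0.004 -0.201] F [-0.1 -0.4 -0.3] t 11.75
 [ 0.0007 -0.0155  0.0033] rot [ 0.    -0.004 -0.321] F [-0.1 -0.4 -0.3] t 11.75
 [-0.0023 -0.0229  0.0033] rot [ 0.001 -0.004 -0.441] F [-0.1 -0.4 -0.3] t 11.75
 [-0.0061 -0.0298  0.0033] rot [ 0.001 -0.004 -0.561] F [-0.1 -0.4 -0.3] t 11.75
 [-0.0107 -0.0363  0.0033] rot [ 0.001 -0.004 -0.681] F [-0.1 -0.4 -0.3] t 11.75
```

Scaled: -0.023 m is -1.15, -0.0155 m is -0.775, -0.34 rad is -6.8.

```bash
python3 jog.py '[0.02, 0.1, -0.3, 0.1, 0, 0, -2, 0.02, 0.05, -0.775, 0.15, 0, 0, -4.4, 0.02, -0.1, -1.15, 0.15, 0, 0, -6.8, 0.02, -0.1, -1.15, 0.15, 0, 0, -6.8]'; for a in -.14 -.02 .04; do python3 tgt.py L $a .066 .085; done | sed 's/.*shift//'
```

```text
t: 12.08
tool_pos: [0.6348, -0.259, 0.0848]
tool_rot: [3.065, -0.69, 0.004]
contact_force: [-0.0, -0.0, -0.5]
opening: 0.02
grip_force: 0.0
 [-0.0011 -0.0072 -0.0002] rot [ 0.    -0.002 -0.221] F [-0.  -0.  -0.5] t 12.0833
 [-0.0033 -0.0148 -0.0002] rot [ 0.    -0.002 -0.341] F [-0.  -0.  -0.5] t 12.0833
 [-0.0047 -0.0185 -0.0002] rot [ 0.    -0.002 -0.401] F [-0.  -0.  -0.5] t 12.0833
```

Scaled: -0.015 m is -0.75, -0.011 m is -0.55, -0.34 rad is -6.8.

```bash
python3 jog.py '[0.02, -0.05, -0.175, 0, 0, 0, -2, 0.02, -0.05, -0.35, 0, 0, 0, -4, 0.02, -0.1, -0.55, 0, 0, 0, -6, 0.02, -0.175, -0.75, 0, 0, 0, -6.8, 0.02, -0.175, -0.75, 0, 0, 0, -6.8]';  python3 jog.py '[0.02, 0, -0.05, 0, 0, 0, 0, 0.02, 0, -0.15, 0, 0, 0, 0, 0.02, 0, -0.15, 0, 0, 0, 0]'; python3 tgt.py L 0 .065 .085;python3 - <<'E'
from geo import *
import cv2
cv2.imwrite("pics/w4.png",ctrl.get_image("wrist")[:,:,::-1])
E
```

```text
t: 12.5
tool_pos: [0.6374, -0.2445, 0.0844]
tool_rot: [3.136, -0.167, 0.003]
contact_force: [0.3, -1.9, -0.2]
opening: 0.0201
grip_force: 0.6
t: 12.75
tool_pos: [0.638, -0.2416, 0.0844]
tool_rot: [3.136, -0.164, 0.003]
contact_force: [0.4, -3.7, 2.5]
opening: 0.0202
grip_force: 1.5
to [ 0.6373 -0.2427  0.085 ] -0.08219968833549363 shift [-0.0006  0.0012 -0.0006] rot [ 0.001 -0.002 -0.022] F [ 0.4 -3.7  2.5] t 12.75
```

View pics/w4.png

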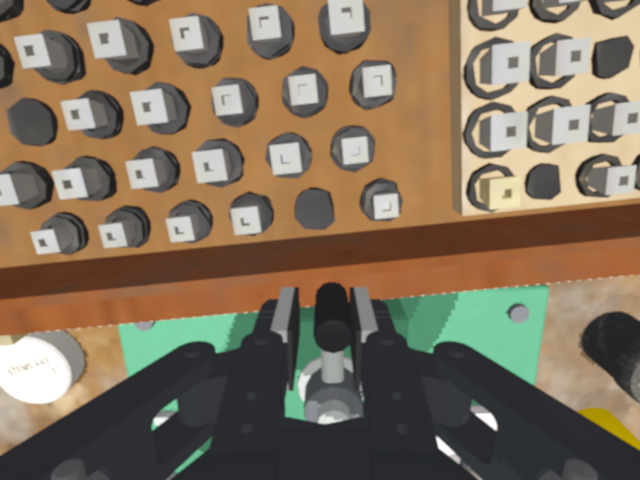

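The post (332,320) rests against the right finger and the lever is almost at its start line. A small extra nudge will check that it's tight.

The manual's scale: shifts go in units of 20 mm and turns go in units of 0.05 rad. Converting my numbers, -0.003 m is -0.15, -0.0015 m is -0.075.

```bash
python3 jog.py '[0.02, 0, -0.075, 0, 0, 0, 0, 0.02, 0, -0.15, 0, 0, 0, 0, 0.02, 0, -0.15, 0, 0, 0, 0]'; python3 jog.py '[0.02, 0, -0.05, 0, 0, 0, 0, 0.02, 0, -0.1, 0, 0, 0, 0, 0.02, 0, -0.1, 0, 0, 0, 0]'
```

```text
t: 13.05
tool_pos: [0.638, -0.238, 0.0836]
tool_rot: [3.137, -0.161, 0.001]
contact_force: [1.0, -2.6, 2.7]
opening: 0.0197
grip_force: 1.5
t: 13.3
tool_pos: [0.6381, -0.2361, 0.0834]
tool_rot: [3.137, -0.16, 0.001]
contact_force: [0.9, -4.0, 2.9]
opening: 0.02
grip_force: 1.7
```

That's enough; it's at the tight position. I'll centre the fingers, lift clear, and go above the cap with fingers shut.

Scaled: -0.12 m is -6, -0.095 m is -4.75.

```bash
python3 jog.py '[0.024, 0, 0.15, 0, 0, 0, 0, 0.024, 0, 0.15, -1, 0, 0, 0, 0.024, 0, 0.15, -3, 0, 0, 0, 0, 0, 0.15, -4.75, 0, 0, 0, 0, 0, 0.15, -6, 0, 0, 0, 0, 0, 0.15, -6, 0, 0, 0]'; python3 tgt.py .4895 -.316 .203 -.08
```

```text
t: 13.8
tool_pos: [0.6401, -0.2395, 0.2106]
tool_rot: [3.135, -0.16, 0.014]
contact_force: [1.3, 0.8, 1.5]
opening: -0.0003
grip_force: 0.0
to [ 0.4895 -0.316   0.203 ] -0.08 shift [-0.1421  0.0914  0.0065] rot [ 0.002 -0.009 -0.022] F [1.3 0.8 1.5] t 13.8
```

Scaled: -0.142 m is -7.1, -0.13 m is -6.5.

```bash
python3 jog.py '[0, -1.7, 1.1, 0, 0, 0, 0, 0, -3.4, 2.2, 0, 0, 0, 0, 0, -5.1, 3.3, 0, 0, 0, 0, 0, -6.5, 4.2, 0, 0, 0, 0, 0, -7.1, 4.6, 0, 0, 0, 0, 0, -7.1, 4.6, 0, 0, 0, 0, 0, -7.1, 4.6, 0, 0, 0, 0, 0, -7.1, 4.6, 0, 0, 0, 0]'; python3 tgt.py .4895 -.316 .163 -.08;python3 - <<'E'
from geo import *
import cv2
a=ctrl.get_image("top")[170:300,270:450,::-1];b=ctrl.get_image("wrist")[:,:,::-1]
cv2.imwrite("pics/c5.png",np.hstack([cv2.resize(a,(400,289),interpolation=2),cv2.resize(b,(385,289))]))
E
```

```text
t: 14.47
tool_pos: [0.4876, -0.3153, 0.2027]
tool_rot: [-3.136, 0.159, 0.0]
contact_force: [0.3, -0.3, -0.4]
opening: -0.0001
grip_force: 0.0
to [ 0.4895 -0.316   0.163 ] -0.08 shift [0.002  0.0006 0.0397] rot [-0.001  0.    -0.022] F [ 0.3 -0.3 -0.4] t 14.4667
```

View pics/c5.png

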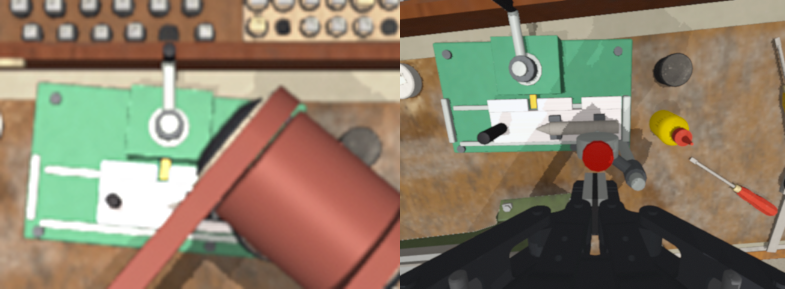

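The lever points straight back again (post (168,48) over axis (168,124) in the left panel) and the brass tongue is in the second notch. The shut fingers are over the red cap, so I'll press it.

Scaled: 0.002 m is 0.1, 0.064 m is 3.2.

```bash
python3 jog.py '[0, 0.1, 0, 1, 0, 0, 0, 0, 0.1, 0, 1.9, 0, 0, 0, 0, 0.1, 0, 2.15, 0, 0, 0, 0, 0.1, 0, 2.4, 0, 0, 0, 0, 0.1, 0, 2.6, 0, 0, 0, 0, 0.1, 0, 2.8, 0, 0, 0, 0, 0.1, 0, 3, 0, 0, 0, 0, 0.1, 0, 3.2, 0, 0, 0, 0, 0.1, 0, 3.2, 0, 0, 0]'; python3 jog.py '[0, 0, 0, 0.1, 0, 0, 0, 0, 0, 0, 0.2, 0, 0, 0, 0, 0, 0, 0.2, 0, 0, 0, 0, 0, 0, 0.2, 0, 0, 0]'
```

```text
t: 15.32
tool_pos: [0.4894, -0.3165, 0.1393]
tool_rot: [3.137, -0.16, 0.002]
contact_force: [-0.4, -0.4, 1.3]
opening: -0.0001
grip_force: 0.3
t: 15.65
tool_pos: [0.4894, -0.3167, 0.136]
tool_rot: [3.137, -0.161, 0.002]
contact_force: [0.8, 1.7, 5.2]
opening: -0.0003
grip_force: 2.4
```

Scaled: 0.004 m is 0.2, 0.002 m is 0.1.

```bash
python3 jog.py '[0, 0, 0, 0.1, 0, 0, 0, 0, 0, 0, 0.2, 0, 0, 0, 0, 0, 0, 0.2, 0, 0, 0]'; python3 jog.py '[0, 0, 0, 0.1, 0, 0, 0, 0, 0, 0, 0.2, 0, 0, 0, 0, 0, 0, 0.2, 0, 0, 0]'
```

```text
t: 15.9
tool_pos: [0.4895, -0.3168, 0.1359]
tool_rot: [3.137, -0.16, 0.001]
contact_force: [-7.1, 6.9, 21.2]
opening: -0.0001
grip_force: 10.7
t: 16.15
tool_pos: [0.4896, -0.3169, 0.1357]
tool_rot: [3.137, -0.16, 0.0]
contact_force: [-14.8, 12.6, 37.4]
opening: -0.0001
grip_force: 18.7
```

The head has bottomed at z 0.1357 with the force rising. I'll lift off and verify numerically from the images; I've already viewed one more picture than the limit of 10, so I won't view any more.

```bash
python3 jog.py '[0, 0, 0, -0.5, 0, 0, 0, 0, 0, 0, -1.5, 0, 0, 0, 0, 0, 0, -3, 0, 0, 0, 0, -1.5, 1, -4, 0, 0, 0, 0, -3, 2.5, -4.5, 0, 0, 0, 0, -4.5, 4, -4.5, 0, 0, 0, 0, -6, 5.5, -4.5, 0, 0, 0, 0, -7, 7, -4.5, 0, 0, 0, 0, -7, 8.5, -4.5, 0, 0, 0, 0, -7, 8.5, -4.5, 0, 0, 0, 0, -7, 8.5, -4.5, 0, 0, 0]'
python3 - <<'E'
from geo import *
import cv2
s=np.load("s.npy");a=ctrl.get_image("top");o=cv2.imread("pics/top0.png")[:,:,::-1]
def red(i):
    m=cv2.inRange(i,(170,20,20),(255,110,110));m[:,:370]=0;m[:,405:]=0;m[:250]=0;m[280:]=0
    y,x=np.nonzero(m);return x.mean(),y.mean(),len(x)
print("cap before/after",red(o),red(a))
for z in(.16,.136):print(proj("top",(.4895,-.316,z)))
# lever: white arm pixel template - compare with the start
for nm,i in(("before",o),("after",a)):
    r=i[192:216,338:362].astype(int);m=(r.min(2)>205);y,x=np.nonzero(m[5:20]);print(nm,"arm line",np.polyfit(y,x,1).round(3),len(x))
# thumb post: predicted home pixel, dark centroid
u=proj("top",W(s,(.008,-.044,.09)));x0,y0=u.round().astype(int);d=a[y0-10:y0+11,x0-10:x0+11].max(2)<70;y,x=np.nonzero(d);print("thumb pred",u,"dark",x.mean()+x0-10,y.mean()+y0-10,len(x))
E
```

```text
t: 17.07
tool_pos: [0.331, -0.472, 0.2161]
tool_rot: [-3.136, 0.165, 0.002]
contact_force: [0.0, 0.4, -0.0]
opening: -0.0
grip_force: 0.0
cap before/after (np.float64(386.94805194805195), np.float64(264.5), 154) (np.float64(385.72058823529414), np.float64(264.99264705882354), 136)
[386.55772869 264.64040911]
[385.47479887 264.92352342]
before arm line [-0.082  9.99 ] 49
after arm line [-0.   7.5] 48
thumb pred [320.61997644 259.97169686] dark 322.25 261.25 4
```

Everything checks out: the cap shift matches fully down, the lever is within about 0.08 rad of its start, and the slide is home. I'll hand in.

```bash
python3 -c "
from station import ctrl;print(ctrl.finish_job())"
```

```text
the job is handed in; nothing more can be done
None
```

I handed the job in at about 17 s; the hand-in gave no verdict. The lever loosened clockwise, the slide is home, the lever is about 0.08 rad from its start with the tongue in the second notch, and the gauge head is fully down; plunger compression wasn't measured. I saw no bystander disturbed, though I ran no final check on them, and I viewed 11 pictures, one over the limit of 10.

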